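Stack the shredder plates on the splined hub

ROBOT

A 7-joint arm with a two-finger parallel gripper is mounted at the origin on the work surface. World frame = base frame: x ahead of the robot, y to its left, z up, the work surface at z = 0. Lengths are in mm, angles in degrees, forces in N, time in s.
With the tool pointing down it reaches from about 400 to 875 mm from the base axis. Payload 6.5 kg.
Tool frame: the origin (TCP) lies at the very end of the fingers, on their centre line; the grasp point (between the pads) lies 19 mm behind it; z points along the fingers, y is the line along which they close (so a half turn about z gives the same grasp; the last joint's range is limited). The gripper opens to 88 mm and grips with 3 to 60 N. Pads are 18 mm wide; open, the fingers measure 123 mm over their backs; the gripper's body (75 mm by 187 mm) begins 45 mm behind the grasp point.
Start: joints at [72.296, 30.733, -0.252, 88.115, 0.149, 61.152, -4.079], TCP at [156.27, -630.928, 238.716] pointing down, gripper open.
Joint ranges: [-154.64, 154.64], [-21.42, 123.67], [-72.66, 72.17], [13.99, 137.28], [-74.86, 254.86], [10.95, 109.41], [-158.01, 158.01]. Speed limits (degrees/s): [136.94, 136.94, 180, 180, 180, 180, 180].

INTERFACE

Orientations are given as a 3x3 rotation matrix whose columns are the frame's x, y, z axes.
In Python, from bench import bot gives the robot as it stands.
- The arm moves only by the shell command python3 -m crank 'ROWS' [FORCE]. ROWS is JSON, a list of rows, each an object with "angular": the turn, a rotation vector about the tool's x, y, z in rad, a list of three; "offset": the shift along the tool's x, y, z in m, a list of three; "grip": the finger opening in m, from 0 to 0.0881. In form: [{"angular": [rx, ry, rz], "offset": [x, y, z], "grip": grip}, ...]. A call has 1 to 10 rows; each row shifts and turns the commanded pose from where the row before left it, along the tool's axes as they then stand; what a row does not reach is not made up. A row lasts 1/12 s, in which the tool goes at most 41.7 mm and 7.16 degrees, less where a joint would pass 70% of its speed; a pose out of reach is approached as far as the arm can. A call is refused whole if a number of a shift passes 0.0417 or a number of a turn 0.125, either way. A call with a gripper value outside its range is refused whole. The fingers move at their own pace and stop on an object; FORCE is the grip in N (left out, the last holds). Time passes only in rows, so rows that do not move let the fingers close. It gives the time, the measured TCP pose, the force, the opening and the grip force at its end, in the units of the state.
- bot.state(): the state, without advancing time (a new reading comes with each control period).
- bot.capture(name): name is "side" or "top"; returns a dict with "pixels" (420x560x3 uint8, red, green, blue), "camera_matrix" (3x3 intrinsics, pixels), "rvec" (rotation vector, rad) and "tvec" (3), from world to camera coordinates, as OpenCV has them. Camera axes: x right, y down, z forward; pixel columns grow to the right and rows downward; lengths in mm; the calibration is good to about 2 mm. A picture is of the moment at which its call begins. There is no depth.
- bot.finish_job(): hands the job in; it is judged then, once.
The state is a dict: "t": time; "joint_pos": joint angles; "joint_velocities": joint speeds; "effort": joint torques, N m; "ee_pos": TCP position; "tool_rot": TCP orientation; "wrist_force": force on the tool from outside, world axes, zero at the start; "moment": the same for the moment, N m; "finger_gap": finger opening in mm; "finger_force": force on a finger pad.
Only numpy, scipy, OpenCV 4.12 (cv2) and the standard library are available. Lean on these libraries where they do the work, as an engineer would, in place of code of your own. Each camera call takes 0.05 s, during which the arm holds its last target. There are 200 camera calls.

TASK

Rebuild the shredder's cutting stack on its splined drive hub after washing: first slide the smooth spacer plate onto the hub with its tab facing opposite to the tab of the plate already screwed to the base, then the toothed comb plate on top of it with its tab on the same side as the bottom plate's. The hub is locked a little off the base's line, so turn each plate gently until its teeth find the splines (at the position nearest to straight opposite or straight in line), slide it fully home without forcing or dropping it, let go, and leave the cup, wrench and foil box alone.

Things in the scene. Friction and masses are not known exactly. Their poses are not given: they have to be found in the camera images.
- base: Fixed shredder drive base: white round housing, radius 66 mm at the foot and 60 mm above, 50 mm high; origin at the centre of its underside, z up. A steel comb plate 10 mm thick is screwed on top (top face 60 mm above the origin, tab along +x to 56 mm out). Motor barrel, top 47 mm high, sticks out to +y as far as 175 mm. The splined hub belongs to this base (see hub_top).
- hub_top (a point): Top of the dark steel hub, on its axis, 40 mm above seat: cone nose 10 mm high (radius 10 to 15 mm), below it 30 mm of core, radius 15 mm, with 4 upright splines 8 mm wide, tips 21 mm from the axis, 90 degrees apart. Spline angle is NOT reported (axes are the base's): one spline stands within 34 degrees either side of the base's +x. The hub is locked.
- seat (a point): On the hub axis at the bottom plate's top face, 60 mm above the work surface; axes as the base's. The spacer's underside must rest here, the comb's 10 mm higher. A plate enters when its tab points within about 3.5 degrees of a spline's direction (1.2 mm clearance to splines and core); otherwise it lands on the spline tops, 30 mm above seat.
- spacer_center (a point): Centre (half-way up) of the loose smooth spacer plate, about 140 g, z up, +x towards its tab; at the start flat on the white board (top 10 mm above the work surface). Octagonal steel ring 10 mm thick, 58 mm across flats, opening 45 mm. Grip it from above over the two flats on its y sides (58 mm apart, 24 mm long).
- spacer_tab (a point): On the spacer's tab (plain and solid, 20 mm wide, end 56 mm from the centre), half-way up, 55 mm from the centre along +x.
- comb_center (a point): Centre (half-way up) of the loose comb plate, about 140 g, z up, +x towards its tab; at the start flat on the white board. Same ring as the spacer (10 mm thick, 58 mm across flats, grip over the y flats) but with ten small cutting teeth standing out to 36 mm from the centre, none on the y flats.
- comb_tab (a point): On the comb's tab (20 mm wide, with a square eye, end 56 mm from the centre), half-way up, 55 mm from the centre along +x.
- spacer: The spacer plate; origin at the centre of its underside. Inside the ring are four teeth 17.8 mm wide, reaching in to 16.3 mm from the centre, at 45, 135, 225 and 315 degrees from the tab.
- comb: The comb plate; origin at the centre of its underside. Inner teeth as the spacer's.
- cup: Bystander: open steel cup, radius 36 mm, 65 mm high, origin at the centre of its foot.
- wrench: Bystander: steel wrench 160 mm long lying flat between the board and the base.
- foil_box: Bystander: cardboard box of foil sheets, 110 x 250 x 85 mm with its flap open, origin at the centre of its underside.
Things that resemble listed ones, but are neither listed nor needed, are in the scene too. Leave any green or pink look-alike of the spacer alone.

How it is judged (in metres and radians):
On the way, in this order (a step that is already met when the one before it is completed fails the run):
1. the spacer plate is home on the bottom plate with its tab opposite to the base's tab (horizontal distance between spacer_center and seat below 0.004 m and z of spacer_center in the frame of seat between 0.0025 and 0.0075 m and angle between spacer_center's own z axis and vertical below 0.08 rad and x of spacer_tab in the frame of base below -0.04 m), for 0.2 s.
2. the comb plate is home on the spacer plate with its tab on the side of the base's tab (horizontal distance between comb_center and seat below 0.004 m and z of comb_center in the frame of seat between 0.0125 and 0.0175 m and angle between comb_center's own z axis and vertical below 0.08 rad and x of comb_tab in the frame of base above 0.04 m), for 0.2 s.
At the end, for the whole second after the job is handed in: Spacer home on the bottom plate, comb home on the spacer: heights within 2.5 mm, 4 mm of the hub axis, 0.08 rad of level; spacer tab point at least 40 mm to the base's -x side, comb tab point 40 mm to its +x side (within about 43 degrees); both released and at rest (all of step 1 and all of step 2 and contact force between the fingers and spacer below 0.2 N and linear speed of each of spacer, comb below 0.02 m/s and contact force between the fingers and comb below 0.2 N); the robot touches nothing.
It fails at once if the spacer plate is forced: pressed against the base, hub or other plate with more than 30 N (contact force between spacer and base above 30 N).
It fails at once if the spacer plate is dropped (moves faster than 0.35 m/s with no finger touching it) (linear speed of spacer above 0.35 m/s and contact force between the fingers and spacer below 0.05 N).
It fails at once if the comb plate is forced: pressed against the base, hub or other plate with more than 30 N (contact force between comb and base above 30 N or contact force between comb and spacer above 30 N).
It fails at once if the comb plate is dropped (moves faster than 0.35 m/s with no finger touching it) (linear speed of comb above 0.35 m/s and contact force between the fingers and comb below 0.05 N).
It fails at once if a bystander (cup, wrench or foil box) is shifted by more than 15 mm (distance of any of cup, wrench, foil_box from where it was at the start of the episode above 0.015 m).
It also fails if it takes over 72 s, if anything falls off the work surface, if the arm or the gripper's body presses on something with over 40 N, if the wrist force passes 120 N, or if a joint passes its speed limit or range.

## Working session

There is one attempt and no reset: what is moved stays moved. The work goes in short steps, Python scripts to look and compute and a shell command to move; the robot and the scene stay as the last step left them, time stands still between calls to the robot, and variables do not carry over. Pictures are saved under pics/ and viewed, at most 10 in all, crops included, and the job is handed in when it is done.

```bash
mkdir -p pics; ls
cat > h.py <<'E'
import numpy as np,cv2
from bench import bot
def cap(n,save=None):
    c=bot.capture(n)
    if save: cv2.imwrite(f'pics/{save}.png',cv2.cvtColor(c['pixels'],cv2.COLOR_RGB2BGR))
    return c
def ray(c,px,z):
    K=np.array(c['camera_matrix']);R=cv2.Rodrigues(np.array(c['rvec'],float))[0];t=np.array(c['tvec'],float).ravel()
    px=np.atleast_2d(np.array(px,float))
    d=(np.linalg.inv(K)@np.c_[px,np.ones(len(px))].T).T@R
    C=-R.T@t
    return C+d*((z-C[2])/d[:,2])[:,None]
def proj(c,P):
    return cv2.projectPoints(np.array(P,float).reshape(-1,1,3),np.array(c['rvec'],float),np.array(c['tvec'],float),np.array(c['camera_matrix'],float),None)[0].reshape(-1,2)
E
python3 - <<'E'
from h import *
for n in('top','side'):
    c=cap(n,n+'0');R=cv2.Rodrigues(np.array(c['rvec'],float))[0];print(n,c['camera_matrix'],-R.T@np.array(c['tvec']).ravel(),R)
s=bot.state();print(s)
E
```

```text
pics
top [[430.88653125   0.         280.16939602]
 [  0.         430.88653125 209.57855794]
 [  0.           0.           1.        ]] [ 408.52961656 -173.95903582 1130.49858313] [[-0.01238211 -0.99933982 -0.03415557]
 [-0.99375638  0.0160864  -0.11040601]
 [ 0.11088256  0.03257525 -0.99329951]]
side [[409.23775409   0.         279.41805062]
 [  0.         409.23775409 206.55037641]
 [  0.           0.           1.        ]] [512.32468117 669.09825287 576.65791505] [[-0.99998832 -0.00387395  0.00289085]
 [-0.0044554   0.50678363 -0.86206177]
 [ 0.00187454 -0.86206458 -0.50679497]]
{'t': 0.1, 'joint_pos': array([72.29761881, 30.77228043, -0.25529745, 88.16370874,  0.14957977,
       61.15308072, -4.08128555]), 'joint_velocities': array([ 0.05256608, -0.05468826,  0.00212441, -0.20455373, -0.01028663,
        0.01682242,  0.00619761]), 'effort': array([ 3.29271170e-03, -5.72078526e+01,  9.94659662e-01, -2.52225280e+01,
       -5.60177187e-02,  1.34720915e-02,  5.81709264e-05]), 'ee_pos': array([ 156.11437026, -630.40752606,  237.9454844 ]), 'tool_rot': array([[ 9.70662677e-01,  2.40444865e-01, -4.83254831e-04],
       [ 2.40445323e-01, -9.70661569e-01,  1.47144606e-03],
       [-1.15275243e-04, -1.54447414e-03, -9.99998801e-01]]), 'wrist_force': array([ 0.16418703,  0.68469364, -0.24884589]), 'moment': array([ 0.00150582, -0.01753097, -0.04412568]), 'finger_force': 0.0, 'finger_gap': 88.08600616072694}
```

View pics/top0.png

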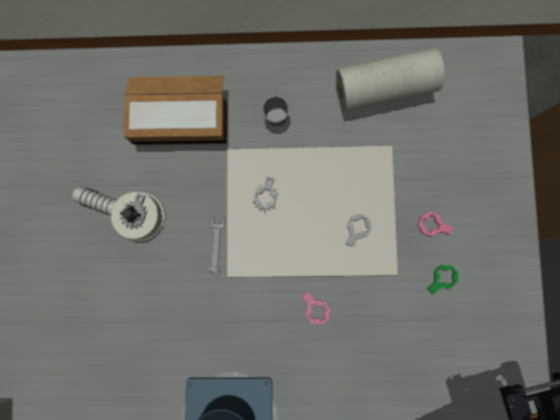

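View pics/side0.png

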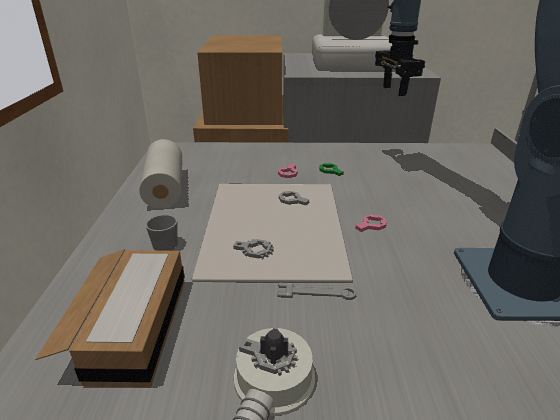

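The top view shows the base at about (136,213) with its tab up-right, the comb at (265,197), the spacer at (358,227) and the wrench at (216,245). In the side view the hub is at (275,345).

Run:
```python
from h import *
t=cap('top');s=cap('side')
def crop(c,x,y,w,h,k): return cv2.resize(c['pixels'][y:y+h,x:x+w],(w*k,h*k),interpolation=cv2.INTER_CUBIC)
A=crop(t,105,180,66,66,6);B=crop(s,225,315,100,99,4)
cv2.imwrite('pics/z.png',cv2.cvtColor(np.hstack([A,B]),cv2.COLOR_RGB2BGR))
# plates on the board
for n,c,zs,rois in (('top',t,20,{'comb':(242,168,50,52),'sp':(338,205,42,50)}),('side',s,20,{'comb':(225,228,60,38),'sp':(270,185,45,25)})):
  for k,(x,y,w,h) in rois.items():
    p=c['pixels'][y:y+h,x:x+w].astype(int)
    bg=np.median(p.reshape(-1,3),0); m=(np.abs(p-bg).sum(2)>50).astype(np.uint8)
    cs,hi=cv2.findContours(m,cv2.RETR_CCOMP,cv2.CHAIN_APPROX_NONE)
    i=max(range(len(cs)),key=lambda i:cv2.contourArea(cs[i])); C=cs[i][:,0]+[x,y]
    ho=[j for j in range(len(cs)) if hi[0][j][3]==i]; ho=max(ho,key=lambda j:cv2.contourArea(cs[j])) if ho else None
    W=ray(c,C,15)[:,:2]
    if ho is not None:
        M=cv2.moments(cs[ho]);hc=ray(c,[M['m10']/M['m00']+x,M['m01']/M['m00']+y],15)[0,:2]
        d=W-hc;r=np.hypot(*d.T);f=d[r>46].mean(0);print(n,k,hc.round(1),'rmax',r.max().round(1),'ang',np.degrees(np.arctan2(f[1],f[0])).round(1))
# base
p=t['pixels'].astype(int);sub=p[180:246,105:171]
dk=(sub.max(2)<60).astype(np.uint8);M=cv2.moments(dk,True);u=[M['m10']/M['m00']+105,M['m01']/M['m00']+180]
print('dark',u,M['m00'],ray(t,u,90)[0],ray(t,u,60)[0])
wh=(sub.min(2)>150).astype(np.uint8)
cs,_=cv2.findContours(wh,cv2.RETR_EXTERNAL,cv2.CHAIN_APPROX_NONE);c0=max(cs,key=cv2.contourArea)
print(cv2.minEnclosingCircle(c0))
```

```text
top comb [562.9 -98.3] rmax 59.0 ang -12.9
top sp [ 486.6 -338.9] rmax 57.8 ang 150.6
side comb [564.6 -95.6] rmax 59.6 ang -15.6
side sp [ 487.6 -338.1] rmax 62.6 ang 148.3
dark [131.1006711409396, 214.18791946308724] 149.0 [519.2176861  226.79326165  90.        ] [522.4090812  238.34788471  60.        ]
((26.216981887817383, 33.95013427734375), 24.5405330657959)
```

View pics/z.png

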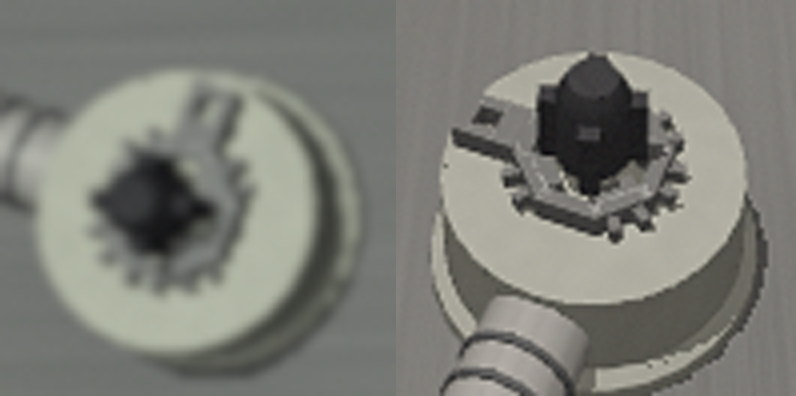

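The hub's splines show at crop (547,110) and (640,110), with the front one at (590,140). The comb is near (564,-97) at -14°, the spacer near (487,-338) at 150°. I'll zoom in on the hub for the spline angle.

Run:
```python
from h import *
s=cap('side');t=cap('top')
def st(c,x,y,w,h,k):
    p=c['pixels'][y:y+h,x:x+w].astype(float); p=np.clip((p-10)*2.2,0,255).astype(np.uint8)
    p=cv2.resize(p,(w*k,h*k),interpolation=cv2.INTER_CUBIC)
    for i in range(0,w,5): cv2.putText(p,str(x+i),(i*k,8),0,.3,(255,0,0)); cv2.line(p,(i*k,10),(i*k,14),(255,0,0))
    for i in range(0,h,5): cv2.putText(p,str(y+i),(0,i*k+4),0,.3,(255,0,0))
    return p
A=st(s,250,322,50,50,9);B=st(t,115,195,38,50,9)
cv2.imwrite('pics/z2.png',cv2.cvtColor(np.hstack([A,B]),cv2.COLOR_RGB2BGR))
# base centre: white top face convex hull -> ellipse -> world circle at z=50
for n,c,(x,y,w,h) in(('side',s,(225,322,100,75)),('top',t,(105,185,60,60))):
    p=c['pixels'][y:y+h,x:x+w].astype(int)
    m=((p.min(2)>120)&(p[...,1]-p[...,2]>8)).astype(np.uint8)
    m=cv2.morphologyEx(m,cv2.MORPH_OPEN,np.ones((3,3),np.uint8))
    cs,_=cv2.findContours(m,cv2.RETR_EXTERNAL,cv2.CHAIN_APPROX_NONE);q=cv2.convexHull(max(cs,key=cv2.contourArea))[:,0]+[x,y]
    W=ray(c,q,50)[:,:2]
    A_=np.c_[2*W,np.ones(len(W))]
    k=np.ones(len(W),bool)
    for _ in range(4):
        sol=np.linalg.lstsq(A_[k],(W[k]**2).sum(1),rcond=None)[0];r=np.sqrt(sol[2]+sol[0]**2+sol[1]**2)
        e=np.abs(np.hypot(*(W-sol[:2]).T)-r);k=e<max(1.5,np.median(e)*2)
    print(n,sol[:2],r,k.sum(),len(k))
print(ray(s,[[244.2,343],[274.5,331]],60),ray(s,[274.5,331],100))
```

```text
side [521.01477681 236.38191309] 59.53204810817099 29 29
top [522.13398213 236.35008756] 60.29423335511256 20 23
[[568.54143481 218.58904177  60.        ]
 [520.74799738 193.47755165  60.        ]] [[520.09585862 230.30042321 100.        ]]
```

View pics/z2.png

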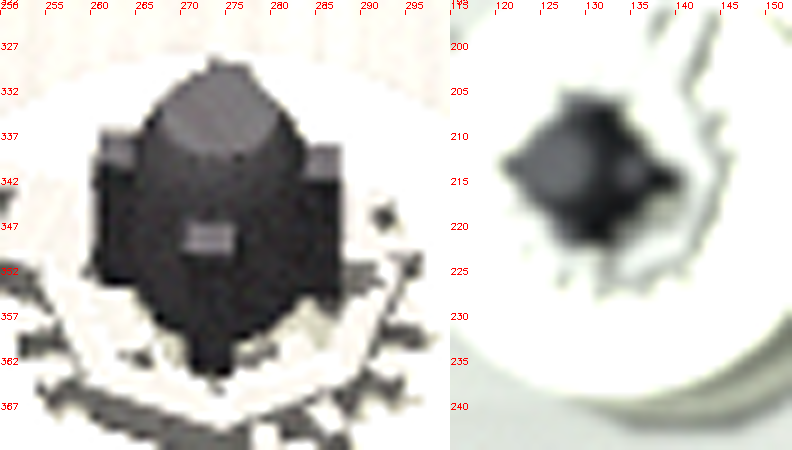

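Run:
```python
from h import *
s=cap('side')
f=lambda x,y:[250+x/9-.45,322+y/9-.45]
L,R,F,N=f(100,149),f(342,162),f(211,254),f(219,108)
P=ray(s,[L,R,F],90)[:,:2];print(P);n=ray(s,N,100)[0];print('nose',n)
L2,R2,F2=f(118,149),f(324,163),f(211,238)
Q=ray(s,[L2,R2,F2],90)[:,:2];print(Q)
a=lambda d:np.degrees(np.arctan2(d[1],d[0]))
print('LR',a(P[0]-P[1]),a(Q[0]-Q[1]),'F',a(P[2]-(P[0]+P[1])/2)-90,a(Q[2]-(Q[0]+Q[1])/2)-90,(P[0]+P[1])/2)
c=np.array([521.5,236.4]);print('tab',a(ray(s,[244.2,343],60)[0,:2]-c), np.hypot(*(ray(s,[244.2,343],60)[0,:2]-c)))
print([a(q-c) for q in Q],[np.hypot(*(q-c)) for q in P])
```

```text
[[541.04786227 235.24615938]
 [500.29947774 237.76784693]
 [521.96204634 257.01223175]]
nose [520.95236133 235.29414353 100.        ]
[[538.0149252  235.22658997]
 [503.32397127 238.000617  ]
 [522.01859519 253.76343147]]
LR -3.5411964975292256 -4.571871057079553 F -3.5952593866698805 -4.4980948707573845 [520.67367    236.50700316]
tab -20.737806674622355 50.300366021505425
[np.float64(-4.06412067122127), np.float64(174.96740277848875), np.float64(88.28925029356266)] [np.float64(19.581886206377778), np.float64(21.244602830685714), np.float64(20.617409745004807)]
```

Hub axis is at about (521,236.4). The splines point at about -4° and the base's tab at about -20°. I'll grip the spacer with tool x at 150° and release it at 176°, starting with the move above it.

```bash
cat > d.py <<'E'
import sys
from h import *
# usage: d.py x y z theta -> what remains, in tool axes (mm), and turn about tool z (rad)
x,y,z,th=map(float,sys.argv[1:5]);s=bot.state();R=s['tool_rot'];p=s['ee_pos']
now=np.degrees(np.arctan2(R[1,0],R[0,0]));d=(th-now+180)%360-180
print('t',s['t'],'pos',p.round(1),'th',round(now,2),'tilt',(R[:2,2]).round(4),'gap',round(s['finger_gap'],1),'F',s['wrist_force'].round(1),'ff',round(s['finger_force'],1),'q7',s['joint_pos'][6].round(0))
print('world offset now',(R.T@(np.array([x,y,z])-p)).round(1),'turn rz',round(-np.radians(d),4))
E
python3 -m crank '[{"angular":[0,0,0],"offset":[0.0326,-0.017,0],"grip":0.088},{"angular":[0,0,0],"offset":[0.0326,-0.017,0],"grip":0.088},{"angular":[0,0,0],"offset":[0.0326,-0.017,0],"grip":0.088},{"angular":[0,0,0],"offset":[0.0326,-0.017,0],"grip":0.088},{"angular":[0,0,0],"offset":[0.0326,-0.017,0],"grip":0.088},{"angular":[0,0,0],"offset":[0.0326,-0.017,0],"grip":0.088},{"angular":[0,0,0],"offset":[0.0326,-0.017,0],"grip":0.088},{"angular":[0,0,0],"offset":[0.0326,-0.017,0],"grip":0.088},{"angular":[0,0,0],"offset":[0.0326,-0.017,0],"grip":0.088},{"angular":[0,0,0],"offset":[0.0326,-0.017,0],"grip":0.088}]'
python3 -m crank '[{"angular":[0,0,-0.12],"offset":[0,0,0],"grip":0.088},{"angular":[0,0,-0.12],"offset":[0,0,0],"grip":0.088},{"angular":[0,0,-0.12],"offset":[0,0,0],"grip":0.088},{"angular":[0,0,-0.12],"offset":[0,0,0],"grip":0.088},{"angular":[0,0,-0.12],"offset":[0,0,0],"grip":0.088},{"angular":[0,0,-0.12],"offset":[0,0,0],"grip":0.088},{"angular":[0,0,-0.12],"offset":[0,0,0],"grip":0.088},{"angular":[0,0,-0.12],"offset":[0,0,0],"grip":0.088},{"angular":[0,0,-0.12],"offset":[0,0,0],"grip":0.088},{"angular":[0,0,-0.12],"offset":[0,0,0],"grip":0.088}]'
python3 d.py 487 -338.5 100 150
```

```text
t: 1.18
ee_pos: [433.0, -386.2, 238.9]
tool_rot: [[0.971, 0.24, 0.0], [0.24, -0.971, -0.0], [0.0, 0.0, -1.0]]
wrist_force: [0.3, -0.7, 0.3]
finger_gap: 88.0
finger_force: 0.0
t: 2.02
ee_pos: [431.7, -387.6, 238.7]
tool_rot: [[0.122, 0.993, -0.0], [0.993, -0.122, -0.0], [-0.0, -0.0, -1.0]]
wrist_force: [0.1, -0.3, -0.2]
finger_gap: 88.0
finger_force: 0.0
t 2.0167 pos [ 431.7 -387.6  238.7] th 83.0 tilt [-0.0001 -0.0001] gap 88.0 F [ 0.1 -0.3 -0.2] ff 0.0 q7 22.0
world offset now [ 55.5  48.9 138.7] turn rz -1.1694
```

```bash
python3 -m crank '[{"angular":[0,0,-0.117],"offset":[0,0,0.012],"grip":0.088},{"angular":[0,0,-0.117],"offset":[0,0,0.012],"grip":0.088},{"angular":[0,0,-0.117],"offset":[0,0,0.012],"grip":0.088},{"angular":[0,0,-0.117],"offset":[0,0,0.012],"grip":0.088},{"angular":[0,0,-0.117],"offset":[0,0,0.012],"grip":0.088},{"angular":[0,0,-0.117],"offset":[0,0,0.012],"grip":0.088},{"angular":[0,0,-0.117],"offset":[0,0,0.012],"grip":0.088},{"angular":[0,0,-0.117],"offset":[0,0,0.012],"grip":0.088},{"angular":[0,0,-0.117],"offset":[0,0,0.012],"grip":0.088},{"angular":[0,0,-0.117],"offset":[0,0,0.012],"grip":0.088}]'
python3 d.py 487 -338.5 60 150
```

```text
t: 2.85
ee_pos: [431.8, -387.7, 118.2]
tool_rot: [[-0.866, 0.5, 0.0], [0.5, 0.866, -0.0], [-0.0, -0.0, -1.0]]
wrist_force: [-0.3, -1.0, -0.1]
finger_gap: 88.0
finger_force: 0.0
t 2.85 pos [ 431.8 -387.7  118.2] th 150.02 tilt [ 0.0001 -0.0002] gap 88.0 F [-0.3 -1.  -0.1] ff 0.0 q7 76.0
world offset now [-23.2  70.2  58.2] turn rz 0.0003
```

```bash
python3 -m crank '[{"angular":[0,0,0],"offset":[-0.0058,0.0175,0.0145],"grip":0.088},{"angular":[0,0,0],"offset":[-0.0058,0.0175,0.0145],"grip":0.088},{"angular":[0,0,0],"offset":[-0.0058,0.0175,0.0145],"grip":0.088},{"angular":[0,0,0],"offset":[-0.0058,0.0175,0.0145],"grip":0.088},{"angular":[0,0,0],"offset":[0,0,0.012],"grip":0.088},{"angular":[0,0,0],"offset":[0,0,0.012],"grip":0.088},{"angular":[0,0,0],"offset":[0,0,0.012],"grip":0.088},{"angular":[0,0,0],"offset":[0,0,0.005],"grip":0.088},{"angular":[0,0,0],"offset":[0,0,0],"grip":0.088}]'
python3 d.py 487 -338.5 12.5 150; python3 -c "
from h import *
s=cap('side');p=s['pixels'][170:225,250:330];cv2.imwrite('pics/g1.png',cv2.cvtColor(cv2.resize(p,None,fx=7,fy=7,interpolation=cv2.INTER_CUBIC),cv2.COLOR_RGB2BGR))"
```

```text
t: 3.6
ee_pos: [485.4, -339.6, 18.3]
tool_rot: [[-0.863, 0.506, -0.002], [0.506, 0.863, 0.0], [0.002, -0.001, -1.0]]
wrist_force: [0.3, 0.7, -0.4]
finger_gap: 88.3
finger_force: 0.0
t 3.6 pos [ 485.4 -339.6   18.3] th 149.61 tilt [-0.0025  0.0005] gap 88.3 F [ 0.3  0.7 -0.4] ff 0.0 q7 65.0
world offset now [-0.9  1.8  5.8] turn rz -0.0069
```

View pics/g1.png

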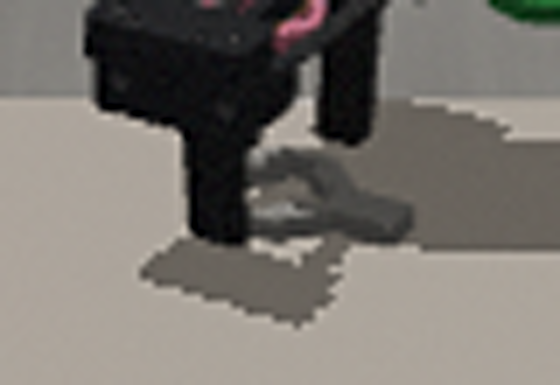

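The fingers straddle the ring, one at (215,235) and one at (345,140), with the tab clear at (385,215). Lowering and gripping.

```bash
python3 -m crank '[{"angular":[0,0,-0.005],"offset":[-0.001,0.0015,0.005],"grip":0.088},{"angular":[0,0,0],"offset":[0,0,0],"grip":0.088},{"angular":[0,0,0],"offset":[0,0,0],"grip":0.07},{"angular":[0,0,0],"offset":[0,0,0],"grip":0.06},{"angular":[0,0,0],"offset":[0,0,0],"grip":0.053},{"angular":[0,0,0],"offset":[0,0,0],"grip":0.053},{"angular":[0,0,0],"offset":[0,0,0],"grip":0.053},{"angular":[0,0,0],"offset":[0,0,0],"grip":0.053},{"angular":[0,0,0],"offset":[0,0,0],"grip":0.053}]' 30
python3 d.py 487 -338.5 12.5 150
```

```text
t: 4.4
ee_pos: [488.8, -338.3, 14.9]
tool_rot: [[-0.866, 0.5, 0.0], [0.5, 0.866, -0.001], [-0.0, -0.0, -1.0]]
wrist_force: [-1.3, -0.8, 1.6]
finger_gap: 57.5
finger_force: 30.0
t 4.4 pos [ 488.8 -338.3   14.9] th 149.98 tilt [ 0.     -0.0005] gap 57.5 F [-1.3 -0.8  1.6] ff 30.0 q7 65.0
world offset now [ 1.5 -1.   2.4] turn rz -0.0004
```

```bash
python3 -m crank '[{"angular":[0,0,0],"offset":[0,0,-0.01],"grip":0.053},{"angular":[0,0,-0.09],"offset":[0,0,-0.024],"grip":0.053},{"angular":[0,0,-0.09],"offset":[0,0,-0.024],"grip":0.053},{"angular":[0,0,-0.09],"offset":[0,0,-0.024],"grip":0.053},{"angular":[0,0,-0.09],"offset":[0,0,-0.024],"grip":0.053},{"angular":[0,0,-0.09],"offset":[0,0,-0.024],"grip":0.053},{"angular":[0,0,0],"offset":[0.0005,0.02,0],"grip":0.053},{"angular":[0,0,0],"offset":[0.0005,0.03,0],"grip":0.053},{"angular":[0,0,0],"offset":[0.0005,0.035,0],"grip":0.053},{"angular":[0,0,0],"offset":[0.0005,0.035,0],"grip":0.053}]'
python3 -m crank '[{"angular":[0,0,0],"offset":[0.0005,0.036,0],"grip":0.053},{"angular":[0,0,0],"offset":[0.0005,0.036,0],"grip":0.053},{"angular":[0,0,0],"offset":[0.0005,0.036,0],"grip":0.053},{"angular":[0,0,0],"offset":[0.0005,0.036,0],"grip":0.053},{"angular":[0,0,0],"offset":[0.0005,0.036,0],"grip":0.053},{"angular":[0,0,0],"offset":[0.0005,0.036,0],"grip":0.053},{"angular":[0,0,0],"offset":[0.0005,0.036,0],"grip":0.053},{"angular":[0,0,0],"offset":[0.0005,0.036,0],"grip":0.053},{"angular":[0,0,0],"offset":[0.0005,0.03,0],"grip":0.053},{"angular":[0,0,0],"offset":[0.0005,0.02,0],"grip":0.053}]'
python3 d.py 521 236.4 140 176
```

```text
t: 5.23
ee_pos: [495.3, -217.2, 145.2]
tool_rot: [[-0.997, 0.075, 0.0], [0.075, 0.997, -0.0], [-0.0, -0.0, -1.0]]
wrist_force: [0.6, 1.3, -1.9]
finger_gap: 57.1
finger_force: 30.0
t: 6.07
ee_pos: [515.0, 123.4, 145.5]
tool_rot: [[-0.998, 0.07, 0.001], [0.07, 0.998, 0.002], [-0.0, 0.002, -1.0]]
wrist_force: [-0.0, 0.6, -1.4]
finger_gap: 57.3
finger_force: 30.0
t 6.0667 pos [515.  123.4 145.5] th 175.99 tilt [0.0006 0.0018] gap 57.3 F [-0.   0.6 -1.4] ff 30.0 q7 42.0
world offset now [  1.9 113.1   5.7] turn rz -0.0002
```

```bash
python3 -m crank '[{"angular":[0,0,0],"offset":[0.0005,0.025,0],"grip":0.053},{"angular":[0,0,0],"offset":[0.0005,0.03,0],"grip":0.053},{"angular":[0,0,0],"offset":[0.0005,0.03,0],"grip":0.053},{"angular":[0,0,0],"offset":[0.0004,0.018,0],"grip":0.053},{"angular":[0,0,0],"offset":[0,0.007,0],"grip":0.053},{"angular":[0,0,0],"offset":[0,0,0.005],"grip":0.053},{"angular":[0,0,0],"offset":[0,0,0],"grip":0.053},{"angular":[0,0,0],"offset":[0,0,0],"grip":0.053}]'
python3 d.py 521 236.4 140 176
python3 - <<'E'
from h import *
s=cap('side');t=cap('top')
p=s['pixels'][285:385,215:335];A=cv2.resize(p,None,fx=6,fy=6,interpolation=cv2.INTER_CUBIC)
cv2.imwrite('pics/h1.png',cv2.cvtColor(A,cv2.COLOR_RGB2BGR))
E
```

```text
t: 6.73
ee_pos: [521.7, 226.7, 139.0]
tool_rot: [[-0.997, 0.076, -0.001], [0.076, 0.997, -0.002], [0.001, -0.002, -1.0]]
wrist_force: [-0.7, 0.2, -1.0]
finger_gap: 57.5
finger_force: 30.0
t 6.7333 pos [521.7 226.7 139. ] th 175.65 tilt [-0.0012 -0.0022] gap 57.5 F [-0.7  0.2 -1. ] ff 30.0 q7 32.0
world offset now [ 1.4  9.7 -1. ] turn rz -0.006
```

View pics/h1.png

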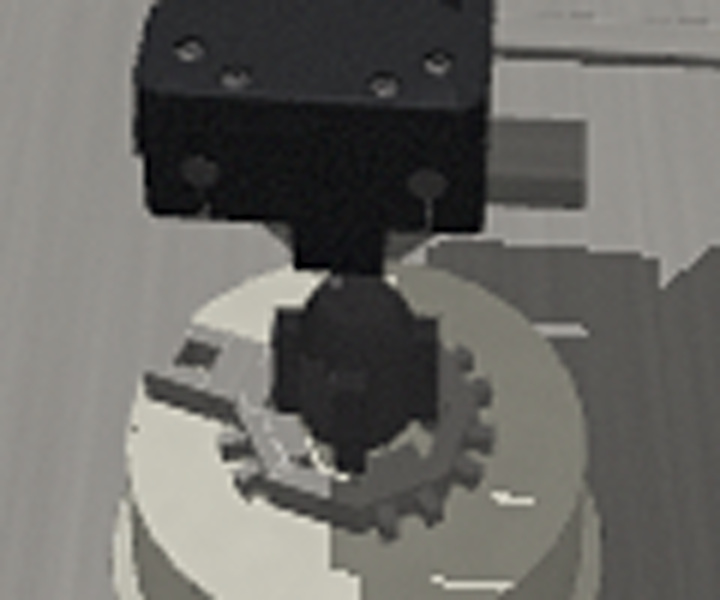

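The tab shows at crop (490..585, 120..185), its end at x=585. I'll work out how the plate sits in the grip from that.

Run:
```python
from h import *
s=cap('side');st=bot.state();p=st['ee_pos'];R=st['tool_rot']
z=p[2]+5.1
q=[[215+u/6-.42,285+v/6-.42] for u,v in((585,121),(585,183),(490,121))]
W=ray(s,q,z);print(p,W)
m=(W[0]+W[1])/2;print('tab end in tool',(R.T@(m-p)).round(1),'width',np.linalg.norm(W[0]-W[1]),'edge ang',np.degrees(np.arctan2(*(W[0]-W[2])[1::-1])))
```

```text
[522.0494555  227.43888522 139.58579872] [[464.48708846 220.56205389 144.68579872]
 [465.83735862 241.36106737 144.68579872]
 [487.91727809 220.72310204 144.68579872]]
tab end in tool [57.  -0.8 -5.1] width 20.84279710177587 edge ang -179.60618185162406
```

```bash
python3 d.py 521.9 236.8 107 176
```

```text
t 6.8833 pos [522.  227.4 139.6] th 175.66 tilt [-0.0002 -0.001 ] gap 56.9 F [-0.1  0.  -1.8] ff 30.0 q7 32.0
world offset now [ 0.9  9.4 32.6] turn rz -0.0059
```

```bash
python3 -m crank '[{"angular":[0,0,-0.006],"offset":[0.0005,0.005,0.005],"grip":0.053},{"angular":[0,0,0],"offset":[0.0004,0.0044,0.008],"grip":0.053},{"angular":[0,0,0],"offset":[0,0,0.01],"grip":0.053},{"angular":[0,0,0],"offset":[0,0,0.007],"grip":0.053},{"angular":[0,0,0],"offset":[0,0,0.0025],"grip":0.053},{"angular":[0,0,0],"offset":[0,0,0],"grip":0.053},{"angular":[0,0,0],"offset":[0,0,0],"grip":0.053}]'
python3 d.py 521.9 236.8 96 176
```

```text
t: 7.47
ee_pos: [521.4, 238.5, 106.9]
tool_rot: [[-0.998, 0.068, -0.001], [0.068, 0.998, -0.0], [0.001, -0.0, -1.0]]
wrist_force: [-0.1, -0.5, -2.1]
finger_gap: 57.5
finger_force: 30.0
t 7.4667 pos [521.4 238.5 106.9] th 176.12 tilt [-0.0006 -0.0002] gap 57.5 F [-0.1 -0.5 -2.1] ff 30.0 q7 30.0
world offset now [-0.6 -1.6 10.9] turn rz 0.0021
```

```bash
python3 -m crank '[{"angular":[0,0,0],"offset":[0,0,0],"grip":0.053},{"angular":[0,0,0],"offset":[0,0,0],"grip":0.053}]'; for i in 1 2 3; do python3 -m crank '[{"angular":[0,0,0],"offset":[0,0,0],"grip":0.053}]' | grep ee_pos;done
python3 d.py 521.9 236.8 96 176
```

```text
t: 7.63
ee_pos: [521.8, 238.7, 107.6]
tool_rot: [[-0.998, 0.068, 0.001], [0.068, 0.998, 0.0], [-0.001, 0.0, -1.0]]
wrist_force: [-0.2, 0.4, -1.0]
finger_gap: 57.9
finger_force: 30.0
ee_pos: [521.8, 238.6, 107.6]
ee_pos: [521.7, 238.6, 107.5]
ee_pos: [521.7, 238.6, 107.4]
t 7.8833 pos [521.7 238.6 107.4] th 176.12 tilt [0.0003 0.0001] gap 57.3 F [ 0.7  0.6 -2. ] ff 30.0 q7 30.0
world offset now [-0.4 -1.7 11.4] turn rz 0.002
```

```bash
python3 -m crank '[{"angular":[0,0,0],"offset":[-0.0003,-0.0017,0.001],"grip":0.053},{"angular":[0,0,0],"offset":[0,0,0.003],"grip":0.053},{"angular":[0,0,0],"offset":[0,0,0.003],"grip":0.053},{"angular":[0,0,0],"offset":[0,0,0.002],"grip":0.053},{"angular":[0,0,0],"offset":[0,0,0],"grip":0.053},{"angular":[0,0,0],"offset":[0,0,0],"grip":0.053},{"angular":[0,0,0],"offset":[0,0,0],"grip":0.053}]'
python3 d.py 521.9 236.8 95 176
```

```text
t: 8.47
ee_pos: [521.7, 236.9, 98.2]
tool_rot: [[-0.998, 0.068, -0.0], [0.068, 0.998, 0.0], [0.0, 0.0, -1.0]]
wrist_force: [0.2, -0.1, -1.7]
finger_gap: 57.5
finger_force: 30.0
t 8.4667 pos [521.7 236.9  98.2] th 176.12 tilt [-0.      0.0001] gap 57.5 F [ 0.2 -0.1 -1.7] ff 30.0 q7 30.0
world offset now [-0.2 -0.1  3.2] turn rz 0.0021
```

```bash
python3 -m crank '[{"angular":[0,0,0],"offset":[0,0,0.001],"grip":0.053},{"angular":[0,0,0],"offset":[0,0,0.001],"grip":0.053},{"angular":[0,0,0],"offset":[0,0,0.001],"grip":0.053},{"angular":[0,0,0],"offset":[0,0,0.001],"grip":0.053},{"angular":[0,0,0],"offset":[0,0,0],"grip":0.053}]'
python3 d.py 521.9 236.8 91 176;  python3 -m crank '[{"angular":[0,0,0],"offset":[0,0,0.001],"grip":0.053},{"angular":[0,0,0],"offset":[0,0,0],"grip":0.053}]'
python3 d.py 521.9 236.8 91 176
```

```text
t: 8.88
ee_pos: [521.6, 236.7, 94.0]
tool_rot: [[-0.998, 0.068, -0.0], [0.068, 0.998, -0.0], [0.0, -0.0, -1.0]]
wrist_force: [-0.4, 0.7, -1.4]
finger_gap: 57.8
finger_force: 30.0
t 8.8833 pos [521.6 236.7  94. ] th 176.12 tilt [-0.0003 -0.0002] gap 57.8 F [-0.4  0.7 -1.4] ff 30.0 q7 29.0
world offset now [-0.3  0.1  3. ] turn rz 0.0021
t: 9.05
ee_pos: [521.7, 236.8, 93.0]
tool_rot: [[-0.998, 0.068, -0.0], [0.068, 0.998, -0.0], [0.0, -0.0, -1.0]]
wrist_force: [-0.4, 0.2, -1.2]
finger_gap: 57.3
finger_force: 30.0
t 9.05 pos [521.7 236.8  93. ] th 176.12 tilt [-0.0002 -0.0001] gap 57.3 F [-0.4  0.2 -1.2] ff 30.0 q7 29.0
world offset now [-0.2  0.   2. ] turn rz 0.0021
```

No contact below the spline tops, so it seems to have entered. I'll keep lowering with force checks.

```bash
python3 -m crank '[{"angular":[0,0,0],"offset":[0,0,0.001],"grip":0.053},{"angular":[0,0,0],"offset":[0,0,0.001],"grip":0.053},{"angular":[0,0,0],"offset":[0,0,0.001],"grip":0.053},{"angular":[0,0,0],"offset":[0,0,0],"grip":0.053}]'|grep -E "ee_pos|wrist";  python3 -m crank '[{"angular":[0,0,0],"offset":[0,0,0.0015],"grip":0.053},{"angular":[0,0,0],"offset":[0,0,0.0015],"grip":0.053},{"angular":[0,0,0],"offset":[0,0,0.001],"grip":0.053},{"angular":[0,0,0],"offset":[0,0,0],"grip":0.053}]'|grep -E "ee_pos|wrist"
python3 d.py 521.9 236.8 66 176
```

```text
ee_pos: [521.6, 236.7, 89.9]
wrist_force: [-0.4, 0.2, -1.9]
ee_pos: [521.6, 236.8, 85.9]
wrist_force: [-0.4, -0.0, -1.5]
t 9.7167 pos [521.6 236.8  85.9] th 176.12 tilt [-0.0004 -0.0002] gap 57.2 F [-0.4 -0.  -1.5] ff 30.0 q7 29.0
world offset now [-0.3  0.1 19.9] turn rz 0.0021
```

```bash
python3 -m crank '[{"angular":[0,0,0],"offset":[0,0,0.0015],"grip":0.053},{"angular":[0,0,0],"offset":[0,0,0.0015],"grip":0.053},{"angular":[0,0,0],"offset":[0,0,0.0015],"grip":0.053},{"angular":[0,0,0],"offset":[0,0,0.0015],"grip":0.053},{"angular":[0,0,0],"offset":[0,0,0.001],"grip":0.053},{"angular":[0,0,0],"offset":[0,0,0],"grip":0.053}]'|grep -E "ee_pos|wrist";  python3 -m crank '[{"angular":[0,0,0],"offset":[0,0,0.0015],"grip":0.053},{"angular":[0,0,0],"offset":[0,0,0.0015],"grip":0.053},{"angular":[0,0,0],"offset":[0,0,0.0015],"grip":0.053},{"angular":[0,0,0],"offset":[0,0,0.0015],"grip":0.053},{"angular":[0,0,0],"offset":[0,0,0.0015],"grip":0.053},{"angular":[0,0,0],"offset":[0,0,0.0015],"grip":0.053},{"angular":[0,0,0],"offset":[0,0,0],"grip":0.053}]'|grep -E "ee_pos|wrist"
python3 d.py 521.9 236.8 65 176
```

```text
ee_pos: [521.6, 236.8, 78.9]
wrist_force: [-0.1, -0.6, -1.0]
ee_pos: [521.6, 236.7, 69.9]
wrist_force: [-0.7, 0.3, -0.5]
t 10.8 pos [521.6 236.7  69.9] th 176.12 tilt [-0.0004 -0.0003] gap 57.4 F [-0.7  0.3 -0.5] ff 30.0 q7 28.0
world offset now [-0.3  0.1  4.9] turn rz 0.0021
```

```bash
python3 -m crank '[{"angular":[0,0,0],"offset":[0,0,0.001],"grip":0.053},{"angular":[0,0,0],"offset":[0,0,0.001],"grip":0.053},{"angular":[0,0,0],"offset":[0,0,0.001],"grip":0.053},{"angular":[0,0,0],"offset":[0,0,0],"grip":0.053}]'|grep -E "ee_pos|wrist";  python3 -m crank '[{"angular":[0,0,0],"offset":[0,0,0.0005],"grip":0.053},{"angular":[0,0,0],"offset":[0,0,0.0005],"grip":0.053},{"angular":[0,0,0],"offset":[0,0,0],"grip":0.053}]'|grep -E "ee_pos|wrist"; python3 -m crank '[{"angular":[0,0,0],"offset":[0,0,0.0005],"grip":0.053},{"angular":[0,0,0],"offset":[0,0,0],"grip":0.053}]'|grep -E "ee_pos|wrist"
```

```text
ee_pos: [521.7, 236.8, 67.0]
wrist_force: [0.6, -0.6, -2.1]
ee_pos: [521.7, 236.8, 66.1]
wrist_force: [-0.5, -0.6, -2.6]
ee_pos: [521.7, 236.8, 65.7]
wrist_force: [0.3, -0.3, -1.6]
```

```bash
python3 -m crank '[{"angular":[0,0,0],"offset":[0,0,0.0005],"grip":0.053},{"angular":[0,0,0],"offset":[0,0,0],"grip":0.053}]'|grep -E "ee_pos|wrist"; python3 -m crank '[{"angular":[0,0,0],"offset":[0,0,0.0005],"grip":0.053},{"angular":[0,0,0],"offset":[0,0,0],"grip":0.053}]'|grep -E "ee_pos|wrist"
```

```text
ee_pos: [521.7, 236.8, 65.1]
wrist_force: [-0.5, -0.2, -1.7]
ee_pos: [521.7, 236.9, 64.9]
wrist_force: [-1.1, -0.5, 1.0]
```

```bash
python3 -m crank '[{"angular":[0,0,0],"offset":[0,0,0.0004],"grip":0.053},{"angular":[0,0,0],"offset":[0,0,0],"grip":0.053}]'|grep -E "ee_pos|wrist"; python3 -m crank '[{"angular":[0,0,0],"offset":[0,0,0],"grip":0.059},{"angular":[0,0,0],"offset":[0,0,0],"grip":0.062},{"angular":[0,0,0],"offset":[0,0,0],"grip":0.068},{"angular":[0,0,0],"offset":[0,0,0],"grip":0.075},{"angular":[0,0,0],"offset":[0,0,0],"grip":0.075}]'|grep -E "ee_pos|wrist|finger"; python3 -c "
from h import *
s=cap('side');p=s['pixels'][305:390,215:335];cv2.imwrite('pics/r1.png',cv2.cvtColor(cv2.resize(p,None,fx=6,fy=6,interpolation=cv2.INTER_CUBIC),cv2.COLOR_RGB2BGR))"
```

```text
ee_pos: [521.8, 236.8, 64.9]
wrist_force: [-1.8, -2.2, 6.3]
ee_pos: [521.7, 236.9, 64.2]
wrist_force: [0.1, -0.3, -0.3]
finger_gap: 74.7
finger_force: 0.0
```

View pics/r1.png

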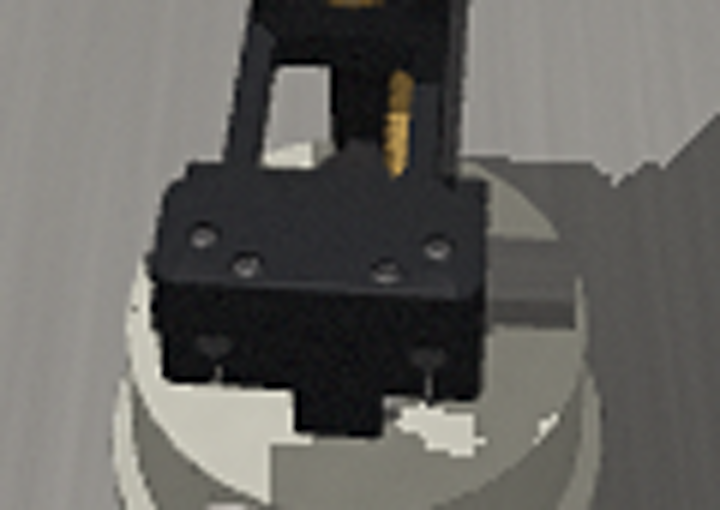

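The spacer is home: contact came at the expected height and its tab points to -x, at (530,280). Lifting off and moving to the comb.

```bash
python3 -m crank '[{"angular":[0,0,0],"offset":[0,0,-0.01],"grip":0.075},{"angular":[0,0,0],"offset":[0,0,-0.025],"grip":0.088},{"angular":[0,0,0],"offset":[0,0,-0.03],"grip":0.088},{"angular":[0,0,0],"offset":[0,0,-0.02],"grip":0.088},{"angular":[0,0,0.0873],"offset":[0,0,0],"grip":0.088},{"angular":[0,0,0.0873],"offset":[0,0,0],"grip":0.088},{"angular":[0,0,0],"offset":[0,0,0],"grip":0.088}]'|grep -E "ee_pos|wrist"
python3 d.py 564 -97 60 166
```

```text
ee_pos: [522.0, 237.1, 150.6]
wrist_force: [0.3, -0.3, -0.3]
t 13.1 pos [522.  237.1 150.6] th 165.94 tilt [0.0015 0.0004] gap 88.2 F [ 0.3 -0.3 -0.3] ff 0.0 q7 24.0
world offset now [-121.7 -313.9   90.5] turn rz -0.001
```

Run:
```python
from h import *
c=cap('side')
# is the spacer still in place? tab end pixels vs prediction
C=np.array([520.7,236.8]);
for a in (176,):
    d=np.array([np.cos(np.radians(a)),np.sin(np.radians(a))])
    print(proj(c,[[*(C+56*d),70]]))
```

```text
[[310.59060214 350.29714494]]
```

```bash
python3 -m crank '[{"angular":[0,0,0],"offset":[-0.008,-0.02,0],"grip":0.088},{"angular":[0,0,0],"offset":[-0.0135,-0.0345,0],"grip":0.088},{"angular":[0,0,0],"offset":[-0.0135,-0.0345,0],"grip":0.088},{"angular":[0,0,0],"offset":[-0.0135,-0.0345,0],"grip":0.088},{"angular":[0,0,0],"offset":[-0.0135,-0.0345,0],"grip":0.088},{"angular":[0,0,0],"offset":[-0.0135,-0.0345,0],"grip":0.088},{"angular":[0,0,0],"offset":[-0.0135,-0.0345,0],"grip":0.088},{"angular":[0,0,0],"offset":[-0.0135,-0.0345,0],"grip":0.088},{"angular":[0,0,0],"offset":[-0.0135,-0.0345,0.01],"grip":0.088},{"angular":[0,0,0],"offset":[-0.0055,-0.0175,0.02],"grip":0.088}]'|grep -E "ee_pos|wrist"
python3 -m crank '[{"angular":[0,0,0],"offset":[0,0,0.02],"grip":0.088},{"angular":[0,0,0],"offset":[0,0,0.02],"grip":0.088},{"angular":[0,0,0],"offset":[0,0,0.01],"grip":0.088},{"angular":[0,0,0],"offset":[0,0,0],"grip":0.088},{"angular":[0,0,0],"offset":[0,0,0],"grip":0.088}]'|grep -E "ee_pos|wrist"
python3 d.py 564 -97 25 166; python3 -c "
from h import *
s=cap('side');p=s['pixels'][195:285,200:310];cv2.imwrite('pics/c1.png',cv2.cvtColor(cv2.resize(p,None,fx=6,fy=6,interpolation=cv2.INTER_CUBIC),cv2.COLOR_RGB2BGR))"
```

```text
ee_pos: [566.3, -102.8, 120.6]
wrist_force: [0.9, -1.5, -0.2]
ee_pos: [564.4, -96.0, 69.4]
wrist_force: [0.0, -0.1, 1.0]
t 14.4 pos [564.4 -96.   69.4] th 166.23 tilt [-0.0007  0.0005] gap 88.2 F [ 0.  -0.1  1. ] ff 0.0 q7 54.0
world offset now [ 0.1 -1.  44.4] turn rz 0.004
```

View pics/c1.png

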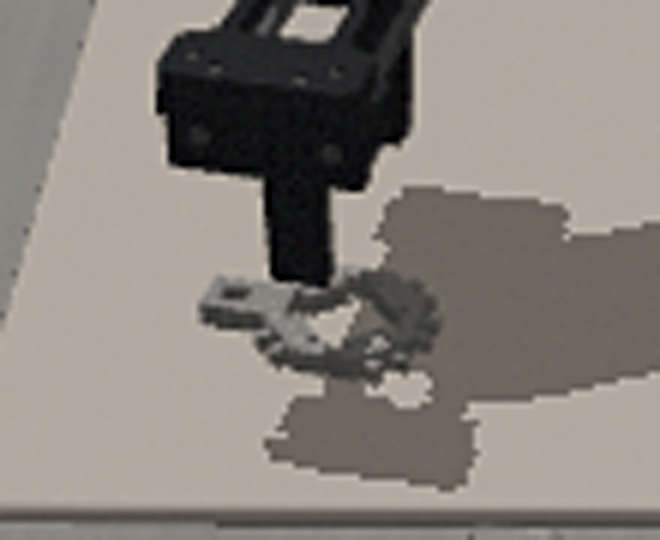

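The comb lies under the gripper, ring at (350,320) and tab end at (205,305), where expected. Lowering and gripping.

```bash
python3 -m crank '[{"angular":[0,0,0.003],"offset":[0,-0.001,0.012],"grip":0.088},{"angular":[0,0,0],"offset":[0,0,0.015],"grip":0.088},{"angular":[0,0,0],"offset":[0,0,0.015],"grip":0.088},{"angular":[0,0,0],"offset":[0,0,0.009],"grip":0.088},{"angular":[0,0,0],"offset":[0,0,0.003],"grip":0.088},{"angular":[0,0,0],"offset":[0,0,0],"grip":0.088},{"angular":[0,0,0],"offset":[0,0,0],"grip":0.088}]'
python3 d.py 564 -97 14.9 166
```

```text
t: 15.03
ee_pos: [564.3, -97.4, 15.2]
tool_rot: [[-0.97, 0.243, -0.0], [0.243, 0.97, 0.0], [0.0, 0.0, -1.0]]
wrist_force: [0.4, 0.7, -0.0]
finger_gap: 88.4
finger_force: 0.0
t 15.0333 pos [564.3 -97.4  15.2] th 165.96 tilt [-0.0002  0.0002] gap 88.4 F [ 0.4  0.7 -0. ] ff 0.0 q7 51.0
world offset now [0.4 0.3 0.3] turn rz -0.0007
```

```bash
python3 -m crank '[{"angular":[0,0,0],"offset":[0,0,0],"grip":0.07},{"angular":[0,0,0],"offset":[0,0,0],"grip":0.06},{"angular":[0,0,0],"offset":[0,0,0],"grip":0.053},{"angular":[0,0,0],"offset":[0,0,0],"grip":0.053},{"angular":[0,0,0],"offset":[0,0,0],"grip":0.053},{"angular":[0,0,0],"offset":[0,0,0],"grip":0.053},{"angular":[0,0,0],"offset":[0,0,0],"grip":0.053}]' 30
python3 -m crank '[{"angular":[0,0,0],"offset":[0,0,-0.01],"grip":0.053},{"angular":[0,0,-0.0875],"offset":[0,0,-0.024],"grip":0.053},{"angular":[0,0,-0.0875],"offset":[0,0,-0.03],"grip":0.053},{"angular":[0,0,0],"offset":[0,0,-0.03],"grip":0.053},{"angular":[0,0,0],"offset":[0,0,-0.024],"grip":0.053},{"angular":[0,0,0],"offset":[0,0,-0.01],"grip":0.053},{"angular":[0,0,0],"offset":[0,0,0],"grip":0.053}]'
python3 d.py 522 236.8 140 176
```

```text
t: 15.62
ee_pos: [564.4, -97.6, 15.6]
tool_rot: [[-0.97, 0.243, 0.0], [0.243, 0.97, -0.0], [-0.0, 0.0, -1.0]]
wrist_force: [0.1, 0.3, 2.8]
finger_gap: 57.0
finger_force: 30.0
t: 16.2
ee_pos: [565.6, -97.9, 145.7]
tool_rot: [[-0.997, 0.071, 0.004], [0.071, 0.997, -0.001], [-0.004, -0.001, -1.0]]
wrist_force: [0.5, 0.2, -1.6]
finger_gap: 57.1
finger_force: 30.0
t 16.2 pos [565.6 -97.9 145.7] th 175.95 tilt [ 0.004 -0.001] gap 57.1 F [ 0.5  0.2 -1.6] ff 30.0 q7 67.0
world offset now [ 67.2 330.8   5.2] turn rz -0.0009
```

```bash
python3 -m crank '[{"angular":[0,0,0],"offset":[0.004,0.018,0],"grip":0.053},{"angular":[0,0,0],"offset":[0.006,0.03,0],"grip":0.053},{"angular":[0,0,0],"offset":[0.0072,0.036,0],"grip":0.053},{"angular":[0,0,0],"offset":[0.0072,0.036,0],"grip":0.053},{"angular":[0,0,0],"offset":[0.0072,0.036,0],"grip":0.053},{"angular":[0,0,0],"offset":[0.0072,0.036,0],"grip":0.053},{"angular":[0,0,0],"offset":[0.0072,0.036,0],"grip":0.053},{"angular":[0,0,0],"offset":[0.0072,0.036,0],"grip":0.053},{"angular":[0,0,0],"offset":[0.0065,0.03,0],"grip":0.053},{"angular":[0,0,0],"offset":[0.005,0.022,0],"grip":0.053}]'
python3 -m crank '[{"angular":[0,0,0],"offset":[0.0025,0.012,0],"grip":0.053},{"angular":[0,0,0],"offset":[0,0,0.003],"grip":0.053},{"angular":[0,0,0],"offset":[0,0,0],"grip":0.053},{"angular":[0,0,0],"offset":[0,0,0],"grip":0.053},{"angular":[0,0,0],"offset":[0,0,0],"grip":0.053}]'|tail -1
python3 d.py 522 236.8 140 176; python3 -c "
from h import *
s=cap('side');p=s['pixels'][285:385,215:335];cv2.imwrite('pics/h2.png',cv2.cvtColor(cv2.resize(p,None,fx=6,fy=6,interpolation=cv2.INTER_CUBIC),cv2.COLOR_RGB2BGR))"
```

```text
t: 17.03
ee_pos: [519.8, 225.2, 141.7]
tool_rot: [[-0.998, 0.067, -0.003], [0.067, 0.998, 0.0], [0.003, 0.0, -1.0]]
wrist_force: [0.2, 0.1, -1.6]
finger_gap: 57.5
finger_force: 30.0
finger_force: 30.0
t 17.45 pos [520.8 231.7 139.6] th 175.79 tilt [-0.0007 -0.0018] gap 57.4 F [ 0.8 -0.2 -1.8] ff 30.0 q7 32.0
world offset now [-0.8  5.2 -0.4] turn rz -0.0037
```

View pics/h2.png

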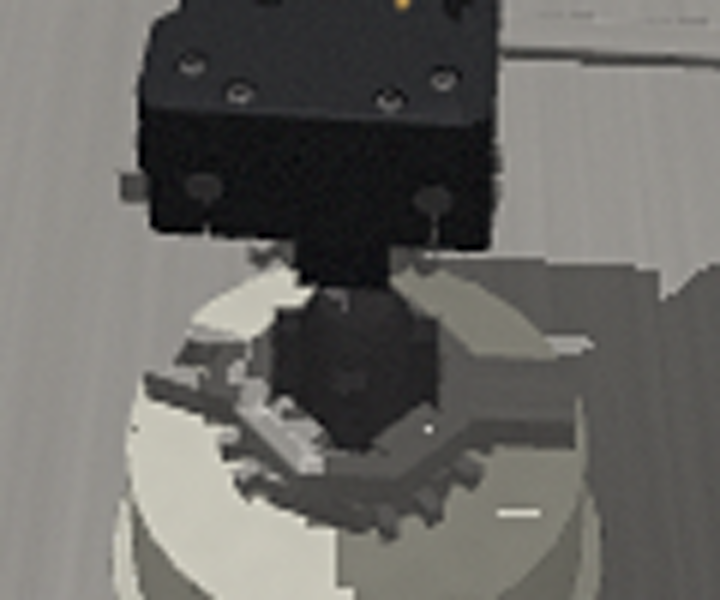

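The spacer is seated with its tab at (575,385). The comb's tab end shows at the left at (120,172..200).

```bash
python3 - <<'E'
from h import *
s=cap('side');st=bot.state();p=st['ee_pos'];R=st['tool_rot'];z=p[2]+4.4
for u,v in((120,174),(120,192)):
    W=ray(s,[215+u/6-.42,285+v/6-.42],z)[0];print(p.round(1),W.round(1),(R.T@(W-p)).round(1))
E
python3 d.py 521 236.8 108 176
```

```text
[520.8 232.5 140.1] [577.4 239.  144.5] [-56.   10.6  -4.4]
[520.8 232.5 140.1] [576.8 244.9 144.5] [-55.   16.4  -4.4]
t 17.55 pos [520.8 232.5 140.1] th 175.83 tilt [-0.0001 -0.0009] gap 57.2 F [ 0.3 -0.4 -1.7] ff 30.0 q7 32.0
world offset now [ 0.1  4.3 32.1] turn rz -0.003
```

```bash
python3 -m crank '[{"angular":[0,0,-0.002],"offset":[0,0.003,0.005],"grip":0.053},{"angular":[0,0,0],"offset":[0,0,0.008],"grip":0.053},{"angular":[0,0,0],"offset":[0,0,0.01],"grip":0.053},{"angular":[0,0,0],"offset":[0,0,0.007],"grip":0.053},{"angular":[0,0,0],"offset":[0,0,0.002],"grip":0.053},{"angular":[0,0,0],"offset":[0,0,0],"grip":0.053},{"angular":[0,0,0],"offset":[0,0,0],"grip":0.053},{"angular":[0,0,0],"offset":[0,0,0],"grip":0.053},{"angular":[0,0,0],"offset":[0,0,0],"grip":0.053}]'|grep -E "ee_pos|wrist"
python3 d.py 520.8 236.8 99 176.1
```

```text
ee_pos: [520.7, 237.5, 108.7]
wrist_force: [0.5, 0.0, -1.2]
t 18.3 pos [520.7 237.5 108.7] th 176.08 tilt [0.0006 0.0003] gap 57.1 F [ 0.5  0.  -1.2] ff 30.0 q7 30.0
world offset now [-0.2 -0.7  9.7] turn rz -0.0003
```

```bash
python3 -m crank '[{"angular":[0,0,0],"offset":[0,-0.0007,0.001],"grip":0.053},{"angular":[0,0,0],"offset":[0,0,0.003],"grip":0.053},{"angular":[0,0,0],"offset":[0,0,0.003],"grip":0.053},{"angular":[0,0,0],"offset":[0,0,0.002],"grip":0.053},{"angular":[0,0,0],"offset":[0,0,0],"grip":0.053},{"angular":[0,0,0],"offset":[0,0,0],"grip":0.053},{"angular":[0,0,0],"offset":[0,0,0],"grip":0.053}]'|grep -E "ee_pos|wrist"
python3 -m crank '[{"angular":[0,0,0],"offset":[0,0,0.001],"grip":0.053},{"angular":[0,0,0],"offset":[0,0,0.001],"grip":0.053},{"angular":[0,0,0],"offset":[0,0,0.001],"grip":0.053},{"angular":[0,0,0],"offset":[0,0,0],"grip":0.053}]'|grep -E "ee_pos|wrist"
python3 d.py 520.8 236.8 93 176.1
```

```text
ee_pos: [520.4, 236.6, 99.3]
wrist_force: [0.4, 0.5, -1.1]
ee_pos: [520.3, 236.5, 96.1]
wrist_force: [-0.1, -0.2, -1.0]
t 19.2167 pos [520.3 236.5  96.1] th 176.08 tilt [-0.0003 -0.0002] gap 57.3 F [-0.1 -0.2 -1. ] ff 30.0 q7 29.0
world offset now [-0.5  0.4  3.1] turn rz -0.0003
```

```bash
python3 -m crank '[{"angular":[0,0,0],"offset":[-0.0003,0.0003,0.0005],"grip":0.053},{"angular":[0,0,0],"offset":[0,0,0.001],"grip":0.053},{"angular":[0,0,0],"offset":[0,0,0],"grip":0.053}]'|grep -E "ee_pos|wrist"
python3 -m crank '[{"angular":[0,0,0],"offset":[0,0,0.001],"grip":0.053},{"angular":[0,0,0],"offset":[0,0,0],"grip":0.053}]'|grep -E "ee_pos|wrist"
python3 -m crank '[{"angular":[0,0,0],"offset":[0,0,0.001],"grip":0.053},{"angular":[0,0,0],"offset":[0,0,0],"grip":0.053}]'|grep -E "ee_pos|wrist"
```

```text
ee_pos: [520.6, 236.8, 94.7]
wrist_force: [0.1, 0.3, -1.8]
ee_pos: [520.6, 236.8, 93.6]
wrist_force: [-0.3, -0.0, -2.2]
ee_pos: [520.6, 236.8, 92.6]
wrist_force: [-0.1, 0.6, -1.4]
```

It has entered (underside at about 87, no force). Lowering further.

```bash
python3 -m crank '[{"angular":[0,0,0],"offset":[0,0,0.0015],"grip":0.053},{"angular":[0,0,0],"offset":[0,0,0.0015],"grip":0.053},{"angular":[0,0,0],"offset":[0,0,0.0015],"grip":0.053},{"angular":[0,0,0],"offset":[0,0,0.0015],"grip":0.053},{"angular":[0,0,0],"offset":[0,0,0],"grip":0.053}]'|grep -E "ee_pos|wrist"
python3 -m crank '[{"angular":[0,0,0],"offset":[0,0,0.0015],"grip":0.053},{"angular":[0,0,0],"offset":[0,0,0.0015],"grip":0.053},{"angular":[0,0,0],"offset":[0,0,0.0015],"grip":0.053},{"angular":[0,0,0],"offset":[0,0,0.0015],"grip":0.053},{"angular":[0,0,0],"offset":[0,0,0.001],"grip":0.053},{"angular":[0,0,0],"offset":[0,0,0],"grip":0.053}]'|grep -E "ee_pos|wrist"
python3 d.py 520.8 236.8 75.6 176.1
```

```text
ee_pos: [520.5, 236.7, 86.4]
wrist_force: [0.0, -0.7, -0.4]
ee_pos: [520.6, 236.7, 79.5]
wrist_force: [-0.8, 0.3, -0.8]
t 20.7167 pos [520.6 236.7  79.5] th 176.08 tilt [-0.0004 -0.0002] gap 57.0 F [-0.8  0.3 -0.8] ff 30.0 q7 28.0
world offset now [-0.2  0.1  3.9] turn rz -0.0003
```

```bash
python3 -m crank '[{"angular":[0,0,0],"offset":[0,0,0.001],"grip":0.053},{"angular":[0,0,0],"offset":[0,0,0.001],"grip":0.053},{"angular":[0,0,0],"offset":[0,0,0.001],"grip":0.053},{"angular":[0,0,0],"offset":[0,0,0],"grip":0.053}]'|grep -E "ee_pos|wrist"
python3 -m crank '[{"angular":[0,0,0],"offset":[0,0,0.0005],"grip":0.053},{"angular":[0,0,0],"offset":[0,0,0],"grip":0.053}]'|grep -E "ee_pos|wrist"
python3 -m crank '[{"angular":[0,0,0],"offset":[0,0,0.0005],"grip":0.053},{"angular":[0,0,0],"offset":[0,0,0],"grip":0.053}]'|grep -E "ee_pos|wrist"
```

```text
ee_pos: [520.6, 236.8, 76.6]
wrist_force: [0.2, -0.4, -1.8]
ee_pos: [520.7, 236.9, 76.3]
wrist_force: [0.7, -0.2, -2.2]
ee_pos: [520.7, 236.8, 75.7]
wrist_force: [0.0, -0.2, -1.6]
```

```bash
python3 -m crank '[{"angular":[0,0,0],"offset":[0,0,0.0005],"grip":0.053},{"angular":[0,0,0],"offset":[0,0,0],"grip":0.053}]'|grep -E "ee_pos|wrist"
python3 -m crank '[{"angular":[0,0,0],"offset":[0,0,0.0004],"grip":0.053},{"angular":[0,0,0],"offset":[0,0,0],"grip":0.053}]'|grep -E "ee_pos|wrist"
```

```text
ee_pos: [520.7, 236.9, 75.6]
wrist_force: [-0.4, -1.0, 2.4]
ee_pos: [520.8, 236.9, 75.6]
wrist_force: [-2.5, -2.0, 6.3]
```

Contact came at the expected height, so I'll release and lift clear.

```bash
python3 -m crank '[{"angular":[0,0,0],"offset":[0,0,0],"grip":0.059},{"angular":[0,0,0],"offset":[0,0,0],"grip":0.062},{"angular":[0,0,0],"offset":[0,0,0],"grip":0.068},{"angular":[0,0,0],"offset":[0,0,0],"grip":0.075},{"angular":[0,0,0],"offset":[0,0,0],"grip":0.078}]'|grep -E "ee_pos|wrist|finger"
python3 -m crank '[{"angular":[0,0,0],"offset":[0,0,-0.008],"grip":0.078},{"angular":[0,0,0],"offset":[0,0,-0.025],"grip":0.088},{"angular":[0,0,0],"offset":[0,0,-0.03],"grip":0.088},{"angular":[0,0,0],"offset":[0,-0.02,-0.02],"grip":0.088},{"angular":[0,0,0],"offset":[0,-0.035,0],"grip":0.088},{"angular":[0,0,0],"offset":[0,-0.035,0],"grip":0.088},{"angular":[0,0,0],"offset":[0,-0.03,0],"grip":0.088},{"angular":[0,0,0],"offset":[0,-0.015,0],"grip":0.088},{"angular":[0,0,0],"offset":[0,0,0],"grip":0.088},{"angular":[0,0,0],"offset":[0,0,0],"grip":0.088}]'|grep -E "ee_pos|wrist|finger"
python3 -c "
from h import *
s=cap('side');p=s['pixels'][310:390,215:335];cv2.imwrite('pics/f1.png',cv2.cvtColor(cv2.resize(p,None,fx=6,fy=6,interpolation=cv2.INTER_CUBIC),cv2.COLOR_RGB2BGR))"
```

```text
ee_pos: [520.7, 236.9, 74.8]
wrist_force: [-0.4, -0.1, 0.0]
finger_gap: 77.3
finger_force: 0.0
ee_pos: [511.7, 101.8, 158.4]
wrist_force: [-0.8, 1.4, 0.4]
finger_gap: 87.6
finger_force: 0.0
```

View pics/f1.png

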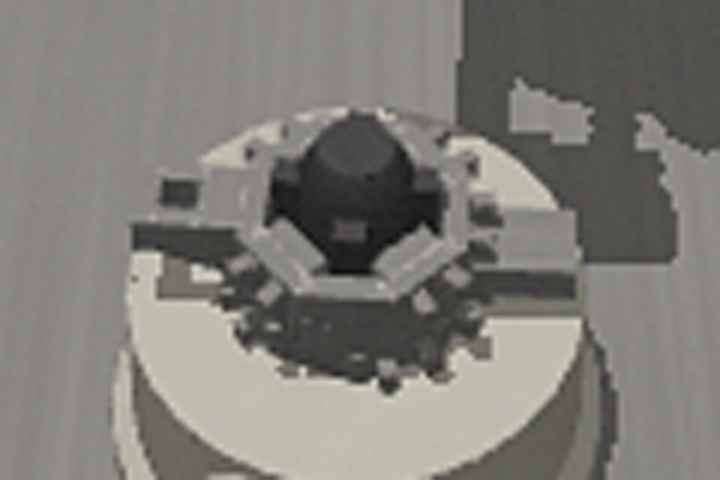

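The stack is level. The comb's eyed tab is at the left (180,190), which is +x, and the spacer's tab is at the right (530,240), which is -x. The gripper is clear, so I'm handing in.

```bash
python3 -c "
from bench import bot
print(bot.finish_job())"
```

```text
the job is handed in; nothing more can be done
None
```

Both plates are fully home on the hub and released: spacer tab opposite the base plate's tab, comb tab on the same side. Contact stayed near 8 N or less, the bystanders were not approached, and the job is handed in; no verdict was returned.

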